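# Close the watch pressure tester with its bayonet cover

## Robot

A 6-joint arm with a two-finger parallel gripper is mounted at the origin on a cart in front of the work surface, level with it; the furniture and walls round the work are solid. World frame = base frame: x ahead of the robot, y to its left, z up, the work surface at z = 0. Lengths are in m, angles in rad, forces in N, time in s.
With the tool pointing down it reaches from about 0.4 to 0.825 m from the base axis. Payload 7 kg.
Tool frame: the origin (TCP) lies midway between the tips of the shut fingers; the grasp point (between the pads) lies 19 mm behind it; z points along the fingers, x is the direction in which the jaws open and shut, and the axes are right-handed (so a half turn about z gives the same grasp; the last joint's range is limited). The gripper opens to 88 mm and grips with 3 to 60 N. Pads are 19 mm wide; open, the fingers measure 130 mm over their backs; the gripper's body (78 mm by 193 mm) begins 47 mm behind the grasp point.
Start: joints at [-0.929, 0.359, 0.012, 0, -1.224, -0.288], TCP at [0.234, -0.633, 0.227] pointing down, gripper open.
Joint ranges: [-3.07, 3.07], [-1.43, 2.12], [-1.02, 1.25], [-3.03, 1.67], [-3.05, -0], [-3.03, 3.03]. Speed limits (rad/s): [2.39, 2.39, 3.01, 3.14, 3.14, 3.14].

## Interface

Orientations are given as a rotation vector (axis times angle).
In Python, from rig import ctrl gives the robot as it stands.
- The arm moves only by the tool apply_moves, never from a script. Its argument "commands" is a list of rows, each an object with "offset": the shift along the tool's x, y, z scaled (see below), a list of three; "delta_rot": the turn, a rotation vector about the tool's x, y, z scaled (see below), a list of three; "claw": the closure in counts, from 0 (fully open) to 255 (shut). A call has 1 to 5 rows; each row is the pose to reach, as a shift and turn from the pose commanded when the call began, along the tool's axes at that moment; what a row does not reach only later rows make up. The controller multiplies each number of a shift by 50 cm and each number of a turn by 0.5 rad. A row lasts 1/8 s, in which the tool goes at most 62.5 mm and 10.7 degrees, less where a joint would pass 70% of its speed; a pose out of reach is approached as far as the arm can. A call with a number of a shift or a turn outside -1 to 1 is refused whole. A call with a gripper value outside its range is refused whole. The fingers move at their own pace and stop on an object; "grip_force" is the grip in N (left out, the last holds). Time passes only in rows, so rows that repeat a pose let the fingers close. It gives the time, the measured TCP pose, the force and the opening at its end, in the units of the state.
- ctrl.observe(): the state, without advancing time (a new reading comes with each control period).
- ctrl.get_image(name): name is "side" or "top" or "wrist"; returns the picture (480x640x3 uint8, red, green, blue); there is no depth.
- ctrl.camera_model(name): a dict with "camera_matrix" (3x3 intrinsics, pixels), "cam_to_world" (4x4, takes a point from camera to world coordinates). Camera axes: x right, y down, z forward; pixel columns grow to the right and rows downward; lengths in m; the calibration is good to about 2 mm. A picture is of the moment at which its call begins: read the wrist's pose just before it. camera_model takes no time and is no camera call; for the wrist camera it gives the pose at the moment of the call.
- ctrl.hand_in(): hands the job in, once; it reports no verdict.
The state is a dict: "time": time; "joint_positions": joint angles; "qd": joint speeds; "joint_torque": joint torques, N m; "tool_pos": TCP position; "orientation": TCP orientation; "ft_force": force on the tool from outside, world axes, zero at the start; "wrist_torque": the same for the moment, N m; "grip_width": opening from 0.0 (shut) to 1.0 (fully open).
Only numpy, scipy, OpenCV 4.12 (cv2) and the standard library are available. Lean on these libraries where they do the work, as an engineer would, in place of code of your own. Each camera call takes 0.05 s, during which the arm holds its last target. There are 200 camera calls.

## Task

A watch lies ready in the round chamber of the pressure tester. Take the cover by its black grip bar, set it into the collar with its two ears through the two gaps, push it down against the sprung watch table and turn it clockwise, seen from above, a quarter turn to the stop, then let it rise so that it locks, and let go. Feel your way: do not force the cover and do not press hard on the watch crystal, and leave the other things on the table where they are.

Things in the scene. Friction and masses are not known exactly. Their poses are not given: they have to be found in the camera images.
- tester: Watch pressure tester, fixed. Grey base plate 124 x 180 x 18 mm, from 58 mm on the -y side of the chamber axis to 122 mm on the +y side; aluminium barrel; on top a dark bayonet collar 100 mm across, rim 66 mm above the table. A gauge 60 mm high stands 93 mm to the +y side. Origin on the chamber axis at table height, z up.
- mouth (a point): Point on the chamber axis level with the tops of the collar's two tongues (64 mm up), which reach in to radius 29.5 mm. Two opposite gaps between them, 15 mm wide, radius 36 mm, white line on the rim at each, take the 12 mm ears. The collar is clamped at no exact angle: the gaps lie along the tester's +x and -x, give or take 28 degrees, unmeasured; feel or look for them.
- lock_level (a point): Point on the chamber axis level with the ceilings of the two lock pockets (58 mm up), 90 degrees clockwise (from above) of the gaps. On the way there the tongues' undersides are 55 mm up. A pocket has 1.5 mm play each side of an ear; just past it, about 93 degrees from mid-gap, is a solid stop. Anticlockwise of a gap is solid to full depth.
- watch_table: Sprung table with the watch on it, in the chamber; slides straight down. Origin on the chamber axis, at table height while the spring is free. Its top, 44 mm above the origin, is the flat watch crystal, 32 mm across. The spring pushes up with 3.6 N at first and 1.2 N more per mm; after 10 mm it meets a solid stop. The crystal bears at most 25 N.
- cover: Bayonet cover, aluminium, 0.22 kg, 60 mm high, on its rubber foot. Origin under the foot's centre, z up. Disc 56 mm across (8 to 19 mm up; below it a taper to 40 mm across at 3 mm up); two ears 12 mm wide, 12 to 18 mm up, reach out to 34 mm along +x and -x (red lines). In the tester its origin is 52 mm up with ears on the tongues, 44 through the gaps on the watch, under 37 to turn, 40 locked.
- grip (a point): Where to take the cover: on its axis 50 mm above its origin, in the black grip bar, which runs along the cover's x (46 mm long, 14 mm thick in y, from 34 to 60 mm up, on a 16 mm post). Taken here the fingertips stay above the collar's rim. Half a turn about z gives the same cover.
- loupe: Black eye loupe, 35 mm across, 39 mm high; origin under its centre. Leave it alone.
- parts_dish: Low round glass dish, 42 mm across, 14 mm high; origin under its centre. Leave it alone.
- oil_bottle: Small white bottle with a pointed cap, 21 mm across, 56 mm high; origin under its centre. Leave it alone.
- steel_die: Grey-brown turned press die, 30 mm across, 18 mm high; origin under its centre. Leave it alone.
There are look-alikes about, which are no part of the job. Leave any yellow look-alike of the cover alone.

How it is judged:
At the end, for the whole second after the job is handed in: The cover sits locked in the collar: its origin within 4 mm of the chamber axis and 38.5 to 41.5 mm above the table (ears up in the lock pockets; unlocked it stands at 44 mm or more), level to 0.06 rad and at rest (z of cover in the frame of tester between 0.0385 and 0.0415 m and horizontal distance between cover and tester below 0.004 m and angle between cover's own z axis and vertical below 0.06 rad and linear speed of cover below 0.01 m/s); the robot touches nothing.
It fails at once if the watch crystal is pressed with more than 25 N (contact force between cover and watch_table above 25 N).
It fails at once if the cover is forced against the tester with more than 50 N (contact force between cover and tester above 50 N).
It fails at once if a bystander (loupe, glass dish, bottle or press die) is shifted by more than 15 mm (distance of any of loupe, parts_dish, oil_bottle, steel_die from where it was at the start of the episode above 0.015 m).
It also fails if it takes over 72 s, if anything falls off the work surface, if the arm or the gripper's body presses on something with over 40 N, if the wrist force passes 120 N, or if a joint passes its speed limit or range.

## Working session

There is one attempt and no reset: what is moved stays moved. The work goes in short steps, Python scripts to look and compute and a tool call to move; the robot and the scene stay as the last step left them, time stands still between calls to the robot, and variables do not carry over. Pictures are saved under pics/ and viewed, about 8 in all and at most 12, crops included, and the job is handed in when it is done.

Besides the shell and the picture viewer there is one more tool, called after ">>>" as a command line: name --argument value ..., lists and objects as JSON in quotes. apply_moves: Moves the arm, as the interface text tells. Shifts and turns lie within -1 to 1; 1 stands for 50 cm of shift or 0.5 rad of turn. Its arguments: {"type":"object","properties":{"commands":{"type":"array","items":{"type":"object","properties":{"offset":{"type":"array","items":{"type":"number"}},"delta_rot":{"type":"array","items":{"type":"number"}},"claw":{"type":"number"}}}},"grip_force":{"type":"number"}},"required":["commands"]}

```bash
mkdir -p pics; ls; python3 - <<'E'
from rig import ctrl
import cv2,numpy as np
s=ctrl.observe();print({k:np.round(v,3).tolist() for k,v in s.items()})
np.set_printoptions(suppress=True,precision=4)
for n in("top","side"):
    im=ctrl.get_image(n);cv2.imwrite(f"pics/{n}0.png",im[:,:,::-1]);m=ctrl.camera_model(n);print(n,m)
E
```

```text
pics
{'time': 0.0, 'joint_positions': [-0.929, 0.359, 0.011, -0.0, -1.224, -0.288], 'qd': [-0.001, -0.003, 0.001, 0.002, -0.001, -0.0], 'joint_torque': [-0.003, -58.272, 29.305, 6.997, 0.007, -0.0], 'tool_pos': [0.234, -0.633, 0.226], 'orientation': [-1.795, -2.576, -0.001], 'ft_force': [0.349, 0.237, -0.071], 'wrist_torque': [0.052, 0.008, -0.041], 'grip_width': 0.999}
top {'camera_matrix': array([[497.7837,   0.    , 320.398 ],
       [  0.    , 497.7837, 243.2825],
       [  0.    ,   0.    ,   1.    ]]), 'cam_to_world': array([[ 0.0053, -0.9874,  0.1583,  0.3985],
       [-0.9998, -0.0018,  0.022 , -0.0316],
       [-0.0215, -0.1584, -0.9871,  0.9608],
       [ 0.    ,  0.    ,  0.    ,  1.    ]])}
side {'camera_matrix': array([[461.9447,   0.    , 317.975 ],
       [  0.    , 461.9447, 233.8679],
       [  0.    ,   0.    ,   1.    ]]), 'cam_to_world': array([[ 0.9491, -0.1549,  0.2741,  0.3225],
       [-0.3145, -0.4245,  0.849 , -0.7517],
       [-0.0152, -0.8921, -0.4516,  0.4548],
       [ 0.    ,  0.    ,  0.    ,  1.    ]])}
```

View pics/top0.png

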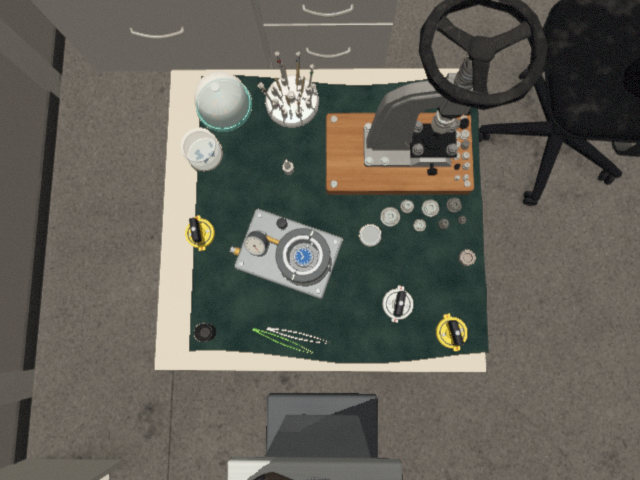

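View pics/side0.png

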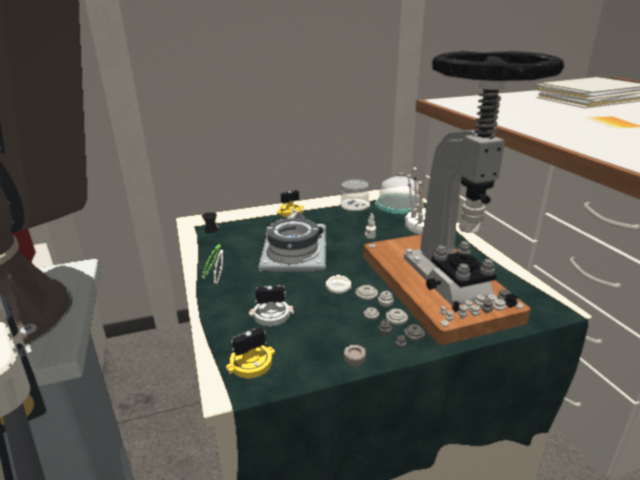

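The top view shows the silver cover at about (398,303) and the tester's collar at about (303,257). Yellow look-alikes are at (452,333) and (200,232). I'll enlarge the cover and collar next.

```bash
cat > h.py <<'E'
from rig import ctrl
import cv2,numpy as np
np.set_printoptions(suppress=True,precision=4)
def ray(n,uv,z,m=None):
    m=m or ctrl.camera_model(n);K=m["camera_matrix"];T=m["cam_to_world"]
    d=T[:3,:3]@np.linalg.solve(K,[uv[0],uv[1],1.]);o=T[:3,3]
    return o+d*(z-o[2])/d[2]
def proj(n,p,m=None):
    m=m or ctrl.camera_model(n);T=np.linalg.inv(m["cam_to_world"])
    q=m["camera_matrix"]@(T[:3,:3]@np.asarray(p)+T[:3,3]);return q[:2]/q[2]
E
python3 - <<'E'
from h import *
im=cv2.imread("pics/top0.png")
a=cv2.resize(im[205:305,230:350],None,fx=5,fy=5,interpolation=cv2.INTER_CUBIC)
b=cv2.resize(im[278:328,373:423],None,fx=4,fy=4,interpolation=cv2.INTER_CUBIC)
o=np.zeros((500,800,3),np.uint8);o[:500,:600]=a;o[:200,600:]=b
cv2.imwrite("pics/z0.png",o)
print("tester~",ray("top",(303,257),.066),"cover grip",ray("top",(401,300),.06))
g=cv2.cvtColor(im,cv2.COLOR_BGR2HSV)
m=((g[:,:,2]<45)).astype(np.uint8)[278:328,373:423]
n,l,st,c=cv2.connectedComponentsWithStats(m)
for i in range(1,n):
    if 60<st[i,4]<400:
        ys,xs=np.where(l==i);r=cv2.minAreaRect(np.c_[xs,ys].astype(np.float32));print(st[i],r, c[i]+[373,278])
E
```

```text
tester~ [0.5168 0.0198 0.066 ] cover grip [ 0.4402 -0.1567  0.06  ]
```

View pics/z0.png

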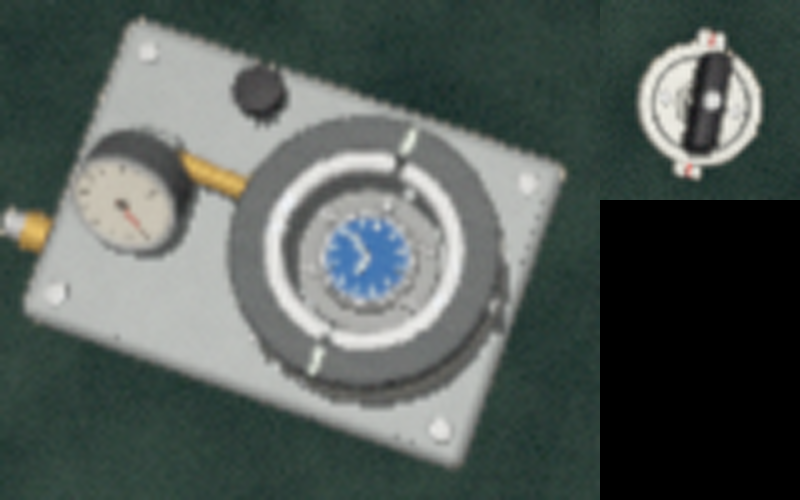

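The left crop shows white rim marks at (409,140) and (317,358), with the collar centred at about (365,250). In the cover crop the red ear lines are at (711,40) and (688,169), and the bar is centred at about (711,102).

```bash
python3 - <<'E'
from h import *
f=lambda c,o,s:(o[0]+(c[0]+.5)/s-.5,o[1]+(c[1]+.5)/s-.5)
A=lambda *c:f(c,(230,205),5); B=lambda *c:f((c[0]-600,c[1]),(373,278),4)
m1,m2=ray("top",A(409,140),.066),ray("top",A(317,358),.066)
print("marks",m1,m2,"mid",(m1+m2)/2,"dist",np.linalg.norm(m1-m2),"ang",np.degrees(np.arctan2(*(m1-m2)[1::-1])))
print("centre circ",ray("top",A(365,250),.066),"watch",ray("top",A(365,257),.044))
c1,c2=ray("top",A(139,20),.018),ray("top",A(565,170),.018);print("plate -y dir",np.degrees(np.arctan2(*(c2-c1)[1::-1])),np.linalg.norm(c2-c1))
e1,e2=ray("top",B(711,40),.018),ray("top",B(688,169),.018)
print("ears",e1,e2,(e1+e2)/2,np.linalg.norm(e1-e2),"ang",np.degrees(np.arctan2(*(e1-e2)[1::-1])))
b1,b2=ray("top",B(719,53),.06),ray("top",B(701,152),.06)
print("bar",(b1+b2)/2,np.linalg.norm(b1-b2),np.degrees(np.arctan2(*(b1-b2)[1::-1])))
from scipy.spatial.transform import Rotation as R
print(R.from_rotvec(ctrl.observe()["orientation"]).as_matrix())
E
```

```text
marks [0.5618 0.0049 0.066 ] [0.4818 0.0375 0.066 ] mid [0.5218 0.0212 0.066 ] dist 0.08635478116013884 ang -22.15122765793336
centre circ [0.5212 0.0206 0.066 ] watch [0.5216 0.0218 0.044 ]
plate -y dir -109.59449126889872 0.17573210478180734
ears [ 0.4654 -0.1618  0.018 ] [ 0.4052 -0.1499  0.018 ] [ 0.4353 -0.1559  0.018 ] 0.06131855814329802 ang -11.193853511692149
bar [ 0.4345 -0.155   0.06  ] 0.04500872671276413 -11.431291173015367
[[-0.3464  0.9381 -0.0006]
 [ 0.9381  0.3464  0.0013]
 [ 0.0014 -0.0002 -1.    ]]
```

>>> apply_moves --commands '[{"offset":[0.1,0.095,0],"delta_rot":[0,0,-0.3],"claw":0},{"offset":[0.2,0.19,0],"delta_rot":[0,0,-0.6],"claw":0},{"offset":[0.3,0.28,0],"delta_rot":[0,0,-0.9],"claw":0},{"offset":[0.4,0.37,0],"delta_rot":[0,0,-1],"claw":0},{"offset":[0.41,0.38,0],"delta_rot":[0,0,-1],"claw":0}]'

```text
time: 0.72
tool_pos: [0.3415, -0.3725, 0.2267]
orientation: [1.098, 2.943, 0.001]
ft_force: [1.2, -1.5, -0.2]
grip_width: 0.999
```

```bash
cat >> h.py <<'E'
from scipy.spatial.transform import Rotation as R
def plan(p,yaw):
    """offset / delta_rot units to reach world p, tool straight down with tool-x at yaw deg"""
    s=ctrl.observe();M=R.from_rotvec(s["orientation"]);y=np.radians(yaw)
    D=R.from_matrix(np.c_[[np.cos(y),np.sin(y),0],[np.sin(y),-np.cos(y),0],[0,0,-1]])
    x=M.as_matrix()[:,0];ya=np.degrees(np.arctan2(x[1],x[0]))
    print("t",s["time"],"p",s["tool_pos"],"yaw",ya,"q6",s["joint_positions"][5],"F",s["ft_force"],"w",s["grip_width"])
    print(" offset",M.inv().apply(np.array(p)-s["tool_pos"])/.5,"rot",(M.inv()*D).as_rotvec()/.5)
E
python3 -c "
from h import *
plan((.435,-.1555,.15),258.7)"
```

```text
t 0.725 p [ 0.3415 -0.3725  0.2267] yaw 139.07191281256317 q6 -0.2743222007224658 F [ 1.18   -1.486  -0.1833] w 0.9991602689309126
 offset [0.1431 0.4504 0.1535] rot [ 0.0002  0.0011 -4.1758]
```

```bash
python3 -c "
from h import *
s=ctrl.observe();print(s['joint_positions'],s['qd'])"
```

```text
[-0.4398  0.0772 -0.3541 -0.0004 -1.1392 -0.2743] [ 0.4708 -0.1637 -0.1832  0.0075  0.024  -0.4893]
```

>>> apply_moves --commands '[{"offset":[0.04,0.11,0.04],"delta_rot":[0,0,-0.35],"claw":0},{"offset":[0.08,0.22,0.08],"delta_rot":[0,0,-0.7],"claw":0},{"offset":[0.12,0.33,0.12],"delta_rot":[0,0,-1],"claw":0},{"offset":[0.143,0.45,0.15],"delta_rot":[0,0,-1],"claw":0}]'

```text
time: 1.23
tool_pos: [0.4345, -0.157, 0.1511]
orientation: [-0.337, -3.123, -0.0]
ft_force: [1.9, -0.9, -0.2]
grip_width: 0.999
```

>>> apply_moves --commands '[{"offset":[0,0,0],"delta_rot":[0,0,-0.35],"claw":0},{"offset":[0,0,0],"delta_rot":[0,0,-0.7],"claw":0},{"offset":[0,0,0],"delta_rot":[0,0,-1],"claw":0}]'

```text
time: 1.6
tool_pos: [0.4346, -0.1584, 0.1513]
orientation: [0.452, -3.108, -0.0]
ft_force: [-0.3, 0.2, -0.3]
grip_width: 1.001
```

>>> apply_moves --commands '[{"offset":[0,0,0],"delta_rot":[0,0,-0.35],"claw":0},{"offset":[0,0,0],"delta_rot":[0,0,-0.7],"claw":0},{"offset":[0,0,0],"delta_rot":[0,0,-1],"claw":0}]'

```text
time: 1.98
tool_pos: [0.4346, -0.1587, 0.1514]
orientation: [1.206, -2.9, -0.0]
ft_force: [0.7, -0.5, -0.9]
grip_width: 1.001
```

>>> apply_moves --commands '[{"offset":[0,0,0],"delta_rot":[0,0,-0.35],"claw":0},{"offset":[0,0,0],"delta_rot":[0,0,-0.7],"claw":0},{"offset":[0,0,0],"delta_rot":[0,0,-1],"claw":0},{"offset":[0,0,0],"delta_rot":[0,0,-1],"claw":0}]'

```text
time: 2.48
tool_pos: [0.4346, -0.1588, 0.1515]
orientation: [1.878, -2.518, -0.0]
ft_force: [-0.1, -0.0, -0.4]
grip_width: 0.995
```

```bash
python3 -c "
from h import *
plan((.435,-.1555,.15),258.7)
m=ctrl.camera_model('wrist');im=ctrl.get_image('wrist');cv2.imwrite('pics/w1.png',im[:,:,::-1])
print(m); print([proj('wrist',p,m) for p in((.435,-.155,.06),(.4654,-.1618,.018),(.4052,-.1499,.018))])"
```

```text
t 2.475 p [ 0.4346 -0.1588  0.1515] yaw -106.55182243072817 q6 1.2049377866136874 F [-0.0695 -0.0413 -0.4403] w 0.9949330885822755
 offset [-0.0065  0.0011  0.003 ] rot [ 0.0008 -0.     -0.1833]
{'camera_matrix': array([[334.7525,   0.    , 318.0881],
       [  0.    , 334.7525, 236.3188],
       [  0.    ,   0.    ,   1.    ]]), 'cam_to_world': array([[-0.2846, -0.9278, -0.2411,  0.4984],
       [-0.9587,  0.2753,  0.072 , -0.1771],
       [-0.0004,  0.2516, -0.9678,  0.3089],
       [ 0.    ,  0.    ,  0.    ,  1.    ]])}
[array([314.1208, 239.2995]), array([312.1328, 192.134 ]), array([318.6953, 259.0561])]
```

View pics/w1.png

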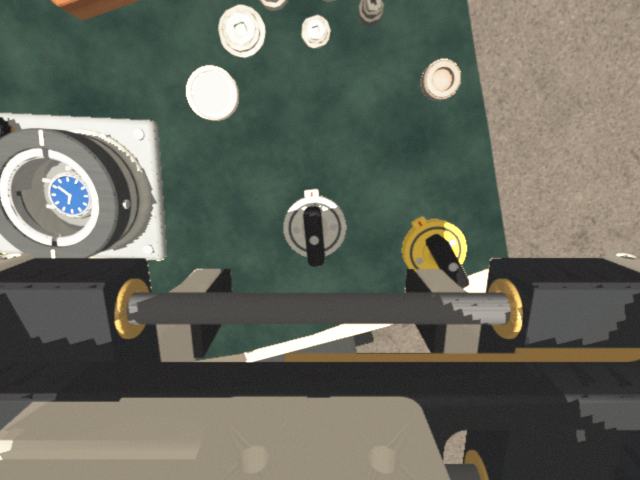

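In the wrist view the bar centre is at (314,236), against a predicted (314,239), and the ear is at (312,193), against (312,192). The pose is confirmed, so I'll descend with the jaws half closed.

>>> apply_moves --commands '[{"offset":[-0.006,0.001,0.003],"delta_rot":[0,0,-0.183],"claw":110},{"offset":[-0.006,0.001,0.06],"delta_rot":[0,0,-0.183],"claw":110},{"offset":[-0.006,0.001,0.12],"delta_rot":[0,0,-0.183],"claw":110},{"offset":[-0.006,0.001,0.18],"delta_rot":[0,0,-0.183],"claw":110},{"offset":[-0.006,0.001,0.2],"delta_rot":[0,0,-0.183],"claw":110}]'

```text
time: 3.15
tool_pos: [0.434, -0.1559, 0.0502]
orientation: [1.988, -2.429, -0.003]
ft_force: [-0.5, 0.7, 0.2]
grip_width: 0.574
```

```bash
python3 -c "
from h import *
plan((.435,-.1555,.031),258.7)"
```

```text
t 3.15 p [ 0.434  -0.1559  0.0502] yaw -101.41427073287923 q6 1.2876998109470843 F [-0.4579  0.7191  0.2274] w 0.5736067925623612
 offset [-0.0011 -0.0019  0.0384] rot [ 0.0058 -0.0014 -0.004 ]
```

>>> apply_moves --commands '[{"offset":[-0.001,-0.002,0.025],"delta_rot":[0,0,0],"claw":110},{"offset":[-0.001,-0.002,0.038],"delta_rot":[0,0,0],"claw":110},{"offset":[-0.001,-0.002,0.038],"delta_rot":[0,0,0],"claw":255},{"offset":[-0.001,-0.002,0.038],"delta_rot":[0,0,0],"claw":255},{"offset":[-0.001,-0.002,0.038],"delta_rot":[0,0,0],"claw":255}]' --grip_force 30

```text
time: 3.78
tool_pos: [0.4366, -0.1555, 0.0332]
orientation: [-1.993, 2.428, -0.001]
ft_force: [-0.0, 0.2, 1.8]
grip_width: 0.288
```

>>> apply_moves --commands '[{"offset":[0,0,0],"delta_rot":[0,0,0],"claw":255},{"offset":[0,0,0],"delta_rot":[0,0,0],"claw":255},{"offset":[0,0,-0.05],"delta_rot":[0,0,0],"claw":255},{"offset":[0,0,-0.15],"delta_rot":[0,0,0],"claw":255},{"offset":[0,0,-0.22],"delta_rot":[0,0,0],"claw":255}]'

```text
time: 4.4
tool_pos: [0.4362, -0.1554, 0.1442]
orientation: [-1.993, 2.428, -0.0]
ft_force: [0.5, -0.2, -3.3]
grip_width: 0.158
```

```bash
python3 -c "
from h import *
plan((.5215,.0212,.16),247.8)"
```

```text
t 4.4 p [ 0.4362 -0.1554  0.1442] yaw -101.24864998485542 q6 1.289888275238419 F [ 0.5134 -0.2187 -3.2844] w 0.1579363221744189
 offset [-0.3798 -0.0983 -0.0314] rot [-0.001   0.0006  0.3823]
```

>>> apply_moves --commands '[{"offset":[-0.1,-0.025,-0.03],"delta_rot":[0,0,0.2],"claw":255},{"offset":[-0.2,-0.05,-0.03],"delta_rot":[0,0,0.38],"claw":255},{"offset":[-0.3,-0.08,-0.03],"delta_rot":[0,0,0.38],"claw":255},{"offset":[-0.38,-0.098,-0.03],"delta_rot":[0,0,0.38],"claw":255},{"offset":[-0.38,-0.098,-0.03],"delta_rot":[0,0,0.38],"claw":255}]'

```text
time: 5.03
tool_pos: [0.522, 0.0236, 0.157]
orientation: [1.757, -2.604, -0.001]
ft_force: [0.2, 0.1, -2.9]
grip_width: 0.16
```

```bash
python3 -c "
from h import *
plan((.5215,.0212,.105),247.8)
m=ctrl.camera_model('wrist');im=ctrl.get_image('wrist');cv2.imwrite('pics/w2.png',im[:,:,::-1])
im=ctrl.get_image('top')[:,:,::-1];cv2.imwrite('pics/t2.png',im)
im=ctrl.get_image('side')[:,:,::-1];cv2.imwrite('pics/s2.png',im)
o=np.zeros((480,800,3),np.uint8);o[:,:480]=cv2.imread('pics/w2.png')[:,80:560];o[:320,480:]=cv2.resize(im[150:310,210:370],None,fx=2,fy=2);cv2.imwrite('pics/c2.png',o)
print([proj('wrist',p,m) for p in((.5618,.0049,.066),(.4818,.0375,.066),(.5215,.0212,.066))])"
```

```text
t 5.025 p [0.522  0.0236 0.157 ] yaw -111.9779324402665 q6 0.7666361745135456 F [ 0.2168  0.0976 -2.8509] w 0.1603972813049013
 offset [ 0.0048 -0.0009  0.1039] rot [ 0.0015 -0.0006  0.0078]
[array([322.1912, 180.8197]), array([321.4684, 289.8547]), array([321.9597, 237.9976])]
```

View pics/c2.png

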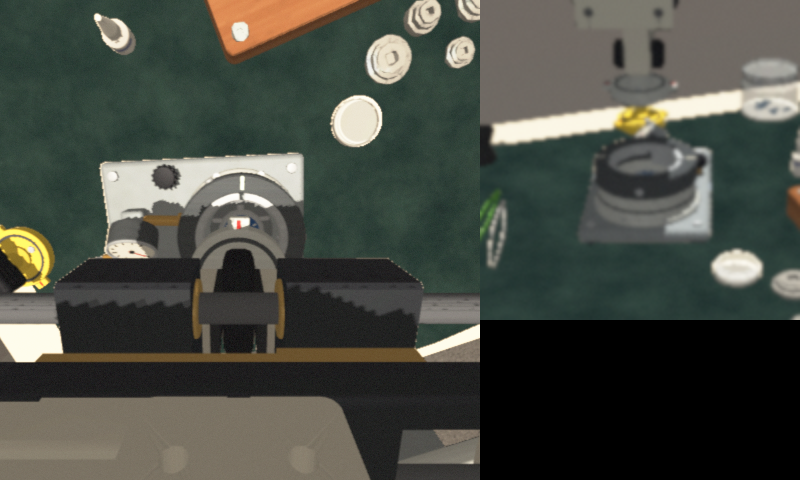

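The rim mark (322,183 in full-image pixels) lines up with the red ear line (320,223). I'll lower to just above the collar.

>>> apply_moves --commands '[{"offset":[0.005,-0.001,0.05],"delta_rot":[0,0,0.008],"claw":255},{"offset":[0.005,-0.001,0.09],"delta_rot":[0,0,0.008],"claw":255},{"offset":[0.005,-0.001,0.114],"delta_rot":[0,0,0.008],"claw":255},{"offset":[0.005,-0.001,0.114],"delta_rot":[0,0,0.008],"claw":255}]'

```text
time: 5.68
tool_pos: [0.5202, 0.018, 0.1001]
orientation: [1.746, -2.609, -0.001]
ft_force: [-0.8, -0.3, -2.6]
grip_width: 0.157
```

```bash
python3 -c "
from h import *
plan((.5215,.0212,.085),247.85)
print(ctrl.observe()['wrist_torque'])"
```

```text
t 5.675 p [0.5202 0.018  0.1001] yaw -112.41175742699635 q6 0.7677342823439458 F [-0.7931 -0.3317 -2.556 ] w 0.15717428469124267
 offset [-0.007   0.      0.0302] rot [ 0.0024 -0.0024 -0.0091]
[-0.0758  0.1801 -0.0574]
```

>>> apply_moves --commands '[{"offset":[-0.007,0,0],"delta_rot":[0,0,-0.009],"claw":255},{"offset":[-0.007,0,0],"delta_rot":[0,0,-0.009],"claw":255},{"offset":[-0.007,0,0],"delta_rot":[0,0,-0.009],"claw":255}]'

```text
time: 6.05
tool_pos: [0.5225, 0.0222, 0.1011]
orientation: [-1.754, 2.605, -0.0]
ft_force: [0.3, -0.3, -2.2]
grip_width: 0.163
```

```bash
python3 -c "
from h import *
plan((.5215,.0212,.085),247.85)
print(ctrl.observe()['wrist_torque'])
ctrl.get_image('top')
plan((.5215,.0212,.085),247.85)"
```

```text
t 6.05 p [0.5225 0.0222 0.1011] yaw -112.09297998602177 q6 0.7670883869317825 F [ 0.2768 -0.2703 -2.1513] w 0.1628896343884645
 offset [0.0027 0.0011 0.0322] rot [-0.0012  0.0011  0.002 ]
[-0.0683  0.1785  0.0272]
t 6.1 p [0.5224 0.0222 0.1011] yaw -112.09738150670755 q6 0.7671245330544612 F [-1.3356 -1.1708 -2.5241] w 0.15871025924813126
 offset [0.0025 0.001  0.0321] rot [-0.001   0.0011  0.0018]
```

>>> apply_moves --commands '[{"offset":[0.002,0.001,0.01],"delta_rot":[0,0,0],"claw":255},{"offset":[0.002,0.001,0.02],"delta_rot":[0,0,0],"claw":255},{"offset":[0.002,0.001,0.026],"delta_rot":[0,0,0],"claw":255},{"offset":[0.002,0.001,0.03],"delta_rot":[0,0,0],"claw":255},{"offset":[0.002,0.001,0.03],"delta_rot":[0,0,0],"claw":255}]'

```text
time: 6.72
tool_pos: [0.5216, 0.0213, 0.0856]
orientation: [-1.754, 2.606, -0.0]
ft_force: [0.7, -1.2, -3.2]
grip_width: 0.157
```

>>> apply_moves --commands '[{"offset":[0,0,0.002],"delta_rot":[0,0,0],"claw":255},{"offset":[0,0,0.004],"delta_rot":[0,0,0],"claw":255},{"offset":[0,0,0.006],"delta_rot":[0,0,0],"claw":255}]'

```text
time: 7.1
tool_pos: [0.5219, 0.0214, 0.0829]
orientation: [-1.754, 2.605, -0.001]
ft_force: [2.9, -1.0, -1.6]
grip_width: 0.16
```

```bash
python3 -c "
from h import *
plan((.5215,.0212,.078),247.85)
print(ctrl.observe()['wrist_torque'])"
```

```text
t 7.1 p [0.5219 0.0214 0.0829] yaw -112.09400169882957 q6 0.7678097570177217 F [ 2.9174 -1.0067 -1.5811] w 0.1604669438346863
 offset [0.0006 0.0005 0.0098] rot [-0.0016  0.0011  0.002 ]
[-0.3372 -0.7092  0.0248]
```

Slight sideways contact: Fx is +2.9 N. I'll ease towards it and continue down gently.

>>> apply_moves --commands '[{"offset":[0,-0.002,0],"delta_rot":[0,0,0],"claw":255},{"offset":[0,-0.002,0.003],"delta_rot":[0,0,0],"claw":255},{"offset":[0,-0.002,0.005],"delta_rot":[0,0,0],"claw":255},{"offset":[0,-0.002,0.005],"delta_rot":[0,0,0],"claw":255}]'

```text
time: 7.6
tool_pos: [0.5221, 0.0209, 0.0799]
orientation: [1.754, -2.606, -0.0]
ft_force: [0.5, 0.6, -2.3]
grip_width: 0.156
```

```bash
python3 -c "
from h import *
plan((.5215,.0212,.078),247.85)
print(ctrl.observe()['wrist_torque'])"
```

```text
t 7.6 p [0.5221 0.0209 0.0799] yaw -112.10672400889487 q6 0.7692792515635828 F [ 0.4556  0.5862 -2.3182] w 0.15580089536619277
 offset [-0.0002  0.0013  0.0039] rot [ 0.0009 -0.0006  0.0015]
[-0.0602 -0.0888 -0.0401]
```

>>> apply_moves --commands '[{"offset":[0,0,0.002],"delta_rot":[0,0,0],"claw":255},{"offset":[0,0,0.005],"delta_rot":[0,0,0],"claw":255},{"offset":[0,0,0.008],"delta_rot":[0,0,0],"claw":255},{"offset":[0,0,0.01],"delta_rot":[0,0,0],"claw":255}]' --grip_force 45

```text
time: 8.1
tool_pos: [0.5222, 0.0209, 0.0753]
orientation: [1.754, -2.606, 0.0]
ft_force: [-1.5, 0.3, 1.7]
grip_width: 0.156
```

>>> apply_moves --commands '[{"offset":[0,0,0.002],"delta_rot":[0,0,0],"claw":255},{"offset":[0,0,0.004],"delta_rot":[0,0,0],"claw":255},{"offset":[0,0,0.004],"delta_rot":[0,0,0],"claw":255}]'

```text
time: 8.48
tool_pos: [0.5223, 0.0209, 0.0733]
orientation: [1.754, -2.606, 0.0]
ft_force: [-3.1, 0.0, 4.8]
grip_width: 0.161
```

```bash
python3 -c "
from h import *
plan((.5221,.0211,.068),247.85)
print(ctrl.observe()['wrist_torque'])"
```

```text
t 8.475 p [0.5223 0.0209 0.0733] yaw -112.10231689291692 q6 0.7692677128968658 F [-3.0911  0.0064  4.7667] w 0.16084663001646443
 offset [-0.0002  0.0005  0.0106] rot [-0.0001 -0.0001  0.0017]
[-0.0345  1.2161 -0.0351]
```

>>> apply_moves --commands '[{"offset":[0,0.001,0.002],"delta_rot":[0,0,0],"claw":255},{"offset":[0,0.0015,0.005],"delta_rot":[0,0,0],"claw":255},{"offset":[0,0.0015,0.008],"delta_rot":[0,0,0],"claw":255},{"offset":[0,0.0015,0.008],"delta_rot":[0,0,0],"claw":255}]'

```text
time: 8.98
tool_pos: [0.5222, 0.021, 0.0698]
orientation: [-1.754, 2.605, -0.001]
ft_force: [-2.6, -1.8, 8.3]
grip_width: 0.157
```

```bash
python3 -c "
from h import *
plan((.5219,.0211,.0677),247.85)
print(ctrl.observe()['wrist_torque'])"
```

```text
t 8.975 p [0.5222 0.021  0.0698] yaw -112.08274896796767 q6 0.7681031544954052 F [-2.5525 -1.8188  8.2669] w 0.156856549988098
 offset [-0.      0.0007  0.0042] rot [-0.0023  0.0001  0.0023]
[-0.794   1.0597 -0.0392]
```

>>> apply_moves --commands '[{"offset":[0,0.001,0.002],"delta_rot":[0,0,0],"claw":255},{"offset":[0,0.001,0.004],"delta_rot":[0,0,0],"claw":255},{"offset":[0,0.001,0.0045],"delta_rot":[0,0,0],"claw":255},{"offset":[0,0.001,0.0045],"delta_rot":[0,0,0],"claw":255}]'

```text
time: 9.48
tool_pos: [0.5222, 0.0211, 0.068]
orientation: [-1.755, 2.604, -0.002]
ft_force: [-2.2, -3.2, 10.8]
grip_width: 0.157
```

```bash
python3 -c "
from h import *
plan((.5219,.0211,.0677),247.85)
print(ctrl.observe()['wrist_torque'])"
```

```text
t 9.475 p [0.5222 0.0211 0.068 ] yaw -112.06391348339123 q6 0.7673971813424542 F [-2.2352 -3.2418 10.844 ] w 0.15715549144406055
 offset [0.0001 0.0005 0.0006] rot [-0.0039  0.0005  0.003 ]
[-1.3477  0.9255  0.0054]
```

Compression is about 8 mm by force (13 N), so the cover's origin is at about 36 mm. I'll start the clockwise turn gently.

>>> apply_moves --commands '[{"offset":[0.0006,0.0005,0.0006],"delta_rot":[0,0,0.06],"claw":255},{"offset":[0.0006,0.0005,0.0006],"delta_rot":[0,0,0.15],"claw":255},{"offset":[0.0006,0.0005,0.0006],"delta_rot":[0,0,0.25],"claw":255},{"offset":[0.0006,0.0005,0.0006],"delta_rot":[0,0,0.25],"claw":255}]'

```text
time: 9.98
tool_pos: [0.5225, 0.0214, 0.068]
orientation: [-1.587, 2.708, -0.002]
ft_force: [-0.9, -2.4, 11.2]
grip_width: 0.159
```

```bash
python3 -c "
from h import *
plan((.5220,.0211,.0677),157.85)
print(ctrl.observe()['wrist_torque'])"
```

```text
t 9.975 p [0.5225 0.0214 0.068 ] yaw -119.25661849345855 q6 0.6417482708737283 F [-0.8594 -2.4481 11.2151] w 0.15859146566754062
 offset [0.001  0.0006 0.0006] rot [-0.0018  0.007   2.8935]
[-0.5551  0.685  -0.0541]
```

>>> apply_moves --commands '[{"offset":[0,0,0.0005],"delta_rot":[0,0,0.2],"claw":255},{"offset":[0,0,0.0005],"delta_rot":[0,0,0.4],"claw":255},{"offset":[0,0,0.0005],"delta_rot":[0,0,0.6],"claw":255},{"offset":[0,0,0.0005],"delta_rot":[0,0,0.8],"claw":255},{"offset":[0,0,0.0005],"delta_rot":[0,0,1.0],"claw":255}]'

```text
time: 10.6
tool_pos: [0.5229, 0.0215, 0.0679]
orientation: [-0.864, 3.016, -0.001]
ft_force: [0.3, -1.4, 11.2]
grip_width: 0.155
```

```bash
python3 -c "
from h import *
plan((.5220,.0211,.0677),157.85)
print(ctrl.observe()['wrist_torque'])"
```

```text
t 10.6 p [0.5229 0.0215 0.0679] yaw -148.03360645530674 q6 0.1392949426376502 F [ 0.3437 -1.372  11.1875] w 0.15536280254051799
 offset [0.002  0.0003 0.0004] rot [0.0001 0.0086 1.889 ]
[-0.5528  0.3032  0.0758]
```

>>> apply_moves --commands '[{"offset":[0.001,0,0.0003],"delta_rot":[0,0,0.2],"claw":255},{"offset":[0.001,0,0.0003],"delta_rot":[0,0,0.4],"claw":255},{"offset":[0.001,0,0.0003],"delta_rot":[0,0,0.6],"claw":255},{"offset":[0.001,0,0.0003],"delta_rot":[0,0,0.8],"claw":255},{"offset":[0.001,0,0.0003],"delta_rot":[0,0,1.0],"claw":255}]'

```text
time: 11.22
tool_pos: [0.5222, 0.0211, 0.0677]
orientation: [-0.091, 3.137, 0.0]
ft_force: [-1.7, -2.6, 10.5]
grip_width: 0.157
```

```bash
python3 -c "
from h import *
plan((.5220,.0211,.0677),157.85)
print(ctrl.observe()['wrist_torque'])"
```

```text
t 11.225 p [0.5222 0.0211 0.0677] yaw -176.68180391868157 q6 -0.3605371653333236 F [-1.6975 -2.6005 10.4837] w 0.15672339166265342
 offset [ 0.0005  0.     -0.    ] rot [0.0015 0.007  0.889 ]
[-0.7749  0.6074  0.0887]
```

>>> apply_moves --commands '[{"offset":[0,0,0],"delta_rot":[0,0,0.2],"claw":255},{"offset":[0,0,0],"delta_rot":[0,0,0.4],"claw":255},{"offset":[0,0,0],"delta_rot":[0,0,0.6],"claw":255},{"offset":[0,0,0],"delta_rot":[0,0,0.75],"claw":255},{"offset":[0,0,0],"delta_rot":[0,0,0.85],"claw":255}]'

```text
time: 11.85
tool_pos: [0.522, 0.021, 0.0676]
orientation: [0.571, 3.086, 0.001]
ft_force: [-2.1, -2.4, 11.9]
grip_width: 0.161
```

>>> apply_moves --commands '[{"offset":[0,0,0],"delta_rot":[0,0,0.02],"claw":255},{"offset":[0,0,0],"delta_rot":[0,0,0.04],"claw":255},{"offset":[0,0,0],"delta_rot":[0,0,0.06],"claw":255}]'

```text
time: 12.22
tool_pos: [0.5218, 0.021, 0.0675]
orientation: [0.615, 3.078, 0.001]
ft_force: [-2.5, -1.6, 12.2]
grip_width: 0.155
```

```bash
python3 -c "
from h import *
plan((.5220,.0211,.0677),157.85)
print(ctrl.observe()['wrist_torque'])"
```

```text
t 12.225 p [0.5218 0.021  0.0675] yaw 157.41033095206618 q6 -0.8125359732766444 F [-2.5374 -1.5776 12.2245] w 0.1553457271412774
 offset [-0.0002  0.0003 -0.0003] rot [ 0.0023  0.0053 -0.0153]
[-0.4784  0.8158  0.1484]
```

>>> apply_moves --commands '[{"offset":[0,0,0],"delta_rot":[0,0,0.02],"claw":255},{"offset":[0,0,0],"delta_rot":[0,0,0.04],"claw":255},{"offset":[0,0,0],"delta_rot":[0,0,0.06],"claw":255},{"offset":[0,0,0],"delta_rot":[0,0,0.06],"claw":255}]'

```text
time: 12.72
tool_pos: [0.5218, 0.021, 0.0675]
orientation: [0.661, 3.069, 0.001]
ft_force: [-2.1, -1.1, 11.3]
grip_width: 0.155
```

```bash
python3 -c "
from h import *
plan((.5220,.0211,.0677),157.85)
print(ctrl.observe()['wrist_torque'])"
```

```text
t 12.725 p [0.5218 0.021  0.0675] yaw 155.70354518407828 q6 -0.84232316744935 F [-2.0984 -1.1339 11.2841] w 0.15515754379223626
 offset [-0.0004  0.0003 -0.0003] rot [ 0.0023  0.0049 -0.0749]
[-0.407   0.9201  0.1217]
```

>>> apply_moves --commands '[{"offset":[0,0,0],"delta_rot":[0,0,0.02],"claw":255},{"offset":[0,0,0],"delta_rot":[0,0,0.04],"claw":255},{"offset":[0,0,0],"delta_rot":[0,0,0.05],"claw":255},{"offset":[0,0,0],"delta_rot":[0,0,0.05],"claw":255}]'

```text
time: 13.22
tool_pos: [0.5215, 0.0212, 0.0675]
orientation: [0.698, 3.061, 0.001]
ft_force: [-3.6, -0.3, 11.5]
grip_width: 0.158
```

```bash
python3 -c "
from h import *
plan((.5220,.0211,.0677),157.85)
print(ctrl.observe()['wrist_torque'])"
```

```text
t 13.225 p [0.5215 0.0212 0.0675] yaw 154.29954866846364 q6 -0.8669487693947228 F [-3.6477 -0.286  11.492 ] w 0.15842366871410668
 offset [-0.001   0.0003 -0.0004] rot [ 0.0021  0.0041 -0.1239]
[0.1739 1.4448 0.4127]
```

The stop is felt at about 93.5° (Tz rises to 0.41 Nm). I'll back off to mid-pocket and let the cover rise.

>>> apply_moves --commands '[{"offset":[0,0,0],"delta_rot":[0,0,-0.1],"claw":255},{"offset":[0,0,0],"delta_rot":[0,0,-0.1],"claw":255},{"offset":[0,0,-0.002],"delta_rot":[0,0,-0.1],"claw":255},{"offset":[0,0,-0.004],"delta_rot":[0,0,-0.1],"claw":255},{"offset":[0,0,-0.005],"delta_rot":[0,0,-0.1],"claw":255}]'

```text
time: 13.85
tool_pos: [0.5217, 0.021, 0.0697]
orientation: [0.623, 3.077, 0.001]
ft_force: [-0.7, -0.3, 8.5]
grip_width: 0.16
```

```bash
python3 -c "
from h import *
plan((.5220,.0211,.0717),157.2)
print(ctrl.observe()['wrist_torque'])"
```

```text
t 13.85 p [0.5217 0.021  0.0697] yaw 157.12200695479572 q6 -0.8173424168436914 F [-0.6632 -0.2953  8.4593] w 0.1596367747396934
 offset [-0.0005  0.0004 -0.0039] rot [ 0.0022  0.0045 -0.0027]
[-0.4229  0.4423  0.0627]
```

>>> apply_moves --commands '[{"offset":[0,0,-0.002],"delta_rot":[0,0,0],"claw":255},{"offset":[0,0,-0.003],"delta_rot":[0,0,0],"claw":255},{"offset":[0,0,-0.004],"delta_rot":[0,0,0],"claw":255},{"offset":[0,0,-0.004],"delta_rot":[0,0,0],"claw":255}]'

```text
time: 14.35
tool_pos: [0.5217, 0.0211, 0.0716]
orientation: [0.623, 3.077, 0.001]
ft_force: [0.2, -0.5, 7.0]
grip_width: 0.155
```

```bash
python3 -c "
from h import *
plan((.5220,.0211,.0717),157.2)
print(ctrl.observe()['wrist_torque'])"
```

```text
t 14.35 p [0.5217 0.0211 0.0716] yaw 157.12169795603307 q6 -0.8172921703040089 F [ 0.1983 -0.4656  7.003 ] w 0.15485470708383264
 offset [-0.0005  0.0003 -0.0003] rot [ 0.0023  0.0045 -0.0027]
[-0.4302  0.1907  0.0455]
```

>>> apply_moves --commands '[{"offset":[0,0,-0.001],"delta_rot":[0,0,0],"claw":255},{"offset":[0,0,-0.0015],"delta_rot":[0,0,0],"claw":255},{"offset":[0,0,-0.002],"delta_rot":[0,0,0],"claw":255},{"offset":[0,0,-0.002],"delta_rot":[0,0,0],"claw":255}]'

```text
time: 14.85
tool_pos: [0.5216, 0.0211, 0.0723]
orientation: [0.623, 3.077, 0.001]
ft_force: [1.9, -1.8, 5.8]
grip_width: 0.156
```

```bash
python3 -c "
from h import *
plan((.5220,.0211,.0717),157.2)
print(ctrl.observe()['wrist_torque'])"
```

```text
t 14.85 p [0.5216 0.0211 0.0723] yaw 157.11172280186454 q6 -0.8173620754556961 F [ 1.8645 -1.8467  5.8076] w 0.15605115762352653
 offset [-0.0007  0.0003  0.0012] rot [ 0.0022  0.004  -0.0031]
[-0.762  -0.5783 -0.0386]
```

The torque shift says the ears are meeting the pocket ceiling. I'll release and retreat.

>>> apply_moves --commands '[{"offset":[0,0,0],"delta_rot":[0,0,0],"claw":190},{"offset":[0,0,0],"delta_rot":[0,0,0],"claw":150},{"offset":[0,0,0],"delta_rot":[0,0,0],"claw":110},{"offset":[0,0,0],"delta_rot":[0,0,0],"claw":110}]'

```text
time: 15.35
tool_pos: [0.5202, 0.0209, 0.0715]
orientation: [-0.624, -3.078, 0.0]
ft_force: [0.4, -0.4, 0.2]
grip_width: 0.528
```

>>> apply_moves --commands '[{"offset":[0,0,-0.04],"delta_rot":[0,0,0],"claw":110},{"offset":[0,0,-0.12],"delta_rot":[0,0,0],"claw":110},{"offset":[0,0,-0.22],"delta_rot":[0,0,0],"claw":110},{"offset":[0.2,-0.1,-0.3],"delta_rot":[0,0,0],"claw":110},{"offset":[0.3,-0.2,-0.3],"delta_rot":[0,0,0],"claw":110}]'

```text
time: 15.98
tool_pos: [0.4012, 0.0022, 0.2132]
orientation: [0.624, 3.078, 0.001]
ft_force: [-1.2, 0.4, 0.3]
grip_width: 0.571
```

```bash
python3 -c "
from h import *
plan((.5220,.0211,.0717),157.2)
a=ctrl.get_image('top')[:,:,::-1];b=ctrl.get_image('side')[:,:,::-1]
cv2.imwrite('pics/t3.png',a);cv2.imwrite('pics/s3.png',b)
o=np.zeros((400,800,3),np.uint8);o[:,:400]=cv2.resize(a[205:305,250:350],(400,400),interpolation=cv2.INTER_CUBIC);o[:,400:]=cv2.resize(b[180:280,245:345],(400,400),interpolation=cv2.INTER_CUBIC)
cv2.imwrite('pics/c3.png',o)
for n in('top','side'): print(n,proj(n,(.5217,.0211,.1)),proj(n,(.5217,.0211,.104)))"
```

```text
t 15.975 p [0.4012 0.0022 0.2132] yaw 157.08599633660606 q6 -0.904092861357134 F [-1.2134  0.4049  0.2614] w 0.5714227325384362
 offset [-0.2077  0.1287  0.2832] rot [ 0.0018  0.0017 -0.004 ]
top [301.2032 251.6665] [301.0664 251.3406]
side [292.1965 211.4008] [292.1107 209.4576]
```

View pics/c3.png

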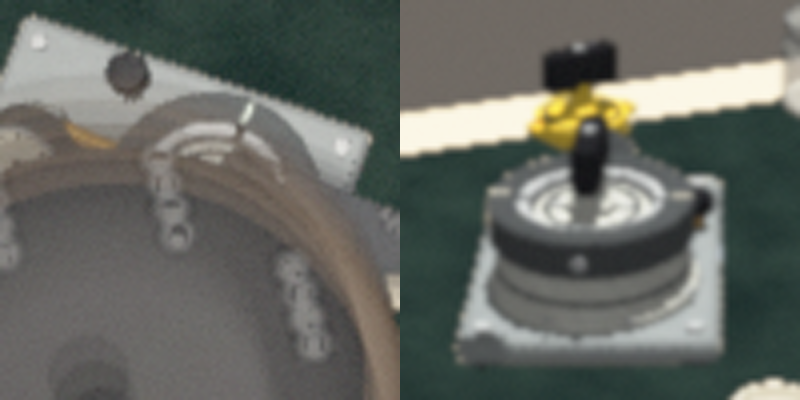

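The side crop shows the cover upright in the collar with its bar across the rim marks. The bar top is at (293,212), against a predicted (292.2,211.4) if locked at 40 mm and (292.1,209.5) if unlocked at 44 mm. That means it is locked, so I'll hand in.

```bash
python3 -c "
from rig import ctrl
print(ctrl.hand_in())"
```

```text
the job is handed in; nothing more can be done
None
```

I set the cover into the collar and pressed it down about 8 mm against the spring. I then turned it clockwise to the stop, backed off to mid-pocket, let it rise until it locked, and released it. I handed the job in at about 16 s; the hand-in gives no verdict.

- **Forces:** spring force worked out from the wrist readings was about 14–15 N at most, against the 25 N crystal limit. The stop was felt at about 93.5° with about 0.4 Nm of torque. These are readings at the end of each move, so brief peaks in between were not seen.
- **Locked height:** in the side view the top of the bar is at row 212. I predicted 211.4 for locked (40 mm) and 209.5 for unlocked (44 mm). Before release, the spring force gave a height of a little over 39 mm and the arm position about 40.5 mm; both are in the allowed range.
- **Level and clear:** the cover looks upright with its bar a quarter turn from the rim marks, and the gripper is about 0.14 m above it.
- **Not checked:** in the last top view the arm hid the cover, so the lock rests on the side view and the force readings. I did not measure the bystanders again; the path stayed clear of them, and no contact forces showed up away from the tester.

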